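Clip the pantry lantern into the snap hook

ROBOT

A 7-joint arm with a two-finger parallel gripper is mounted at the origin on a cart in front of the work surface, level with it; the furniture and walls round the work are solid. World frame = base frame: x ahead of the robot, y to its left, z up, the work surface at z = 0. Lengths are in m, angles in degrees, forces in N, time in s.
With the tool pointing down it reaches from about 0.425 to 0.875 m from the base axis. Payload 4.7 kg.
Tool frame: the origin (TCP) lies on the centre line of the jaws, within the pads' length; the fingertips stand 19 mm ahead of it and the grasp point (between the pads) is the TCP; z points along the fingers, y is the line along which they close (so a half turn about z gives the same grasp; the last joint's range is limited). The gripper opens to 87 mm and grips with 3 to 60 N. Pads are 19 mm wide; open, the fingers measure 117 mm over their backs; the gripper's body (75 mm by 190 mm) begins 51 mm behind the grasp point.
Start: joints at [-73.505, 18.392, -4.016, 83.108, 1.295, 78.541, -3.26], TCP at [0.176, 0.626, 0.242] pointing down, gripper open.
Joint ranges: [-163.93, 163.93], [-17.29, 119.83], [-79.2, 71.16], [3.27, 140.29], [-89.18, 269.18], [5.43, 117.66], [-154.24, 154.24]. Speed limits (degrees/s): [147.25, 147.25, 180, 180, 180, 180, 180].

INTERFACE

Orientations are given as [roll, pitch, yaw] about the fixed x, y, z axes, in that order (R = Rz(yaw) Ry(pitch) Rx(roll)).
In Python, from cell import env, imaging gives the robot as it stands.
- The arm moves only by the shell command python3 -m crank 'ROWS' [OPENING] [FORCE]. ROWS is JSON, a list of rows, each an object of numbers: "x", "y", "z": the shift along the tool's x, y, z in m; "turn": the turn about the tool's z in rad. In form: [{"x": .., "y": .., "z": .., "turn": ..}, ...]. A call has 1 to 12 rows; each row is the pose to reach, as a shift and turn from the pose commanded when the call began, along the tool's axes at that moment; what a row does not reach only later rows make up. A row lasts 1/8 s, in which the tool goes at most 62.5 mm and 10.7 degrees, less where a joint would pass 70% of its speed; a pose out of reach is approached as far as the arm can. A call with a gripper value outside its range is refused whole. OPENING is the finger opening in m, from 0 to 0.087, set as the call begins (- or left out, the last holds). The fingers move at their own pace and stop on an object; FORCE is the grip in N (left out, the last holds). Time passes only in rows, so rows that repeat a pose let the fingers close. It gives the time, the measured TCP pose, the force, the opening and the grip force at its end, in the units of the state.
- env.get_obs(): the state, without advancing time (a new reading comes with each control period).
- imaging.read_camera(name): name is "scene" or "top"; returns the picture (384x512x3 uint8, red, green, blue); there is no depth.
- imaging.get_calibration(name): a dict with "camera_matrix" (3x3 intrinsics, pixels), "position" and "attitude" of the camera in the world. Camera axes: x right, y up, looking along -z (the intrinsics and any distortion apply to the point x, -y, -z); pixel columns grow to the right and rows downward; lengths in m; the calibration is good to about 2 mm. A picture is of the moment at which its call begins. get_calibration takes no time and is no camera call.
- env.sign_off(): hands the job in; it is judged then, once.
The state is a dict: "time_s": time; "qpos": joint angles; "joint_velocities": joint speeds; "effort": joint torques, N m; "tool_pos": TCP position; "tool_rot": TCP orientation; "force": force on the tool from outside, world axes, zero at the start; "wrist_torque": the same for the moment, N m; "grip_width": finger opening in m; "grasp_force": force on a finger pad.
Only numpy, scipy, OpenCV 4.12 (cv2) and the standard library are available. Lean on these libraries where they do the work, as an engineer would, in place of code of your own. Each camera call takes 0.05 s, during which the arm holds its last target. There are 200 camera calls.

TASK

Take the small lantern by its handle and hang it on the snap hook of the steel stand: lead the hook's nose through the handle, press the carrying bar down against the sprung gate until it passes inside and the gate springs shut behind it, then let the lantern down to hang from the hook by itself, upright and still. Press gently, with less than 20 N on the hook all the time, and leave the other things on the worktop where they are.

Things in the scene. Friction and masses are not known exactly. Their poses are not given: they have to be found in the camera images.
- lantern: Small upright lantern, about 0.2 kg, origin at the centre of its underside, z up. Grey base 62 mm across, pale drum, grey cap whose flat top is 62 mm above the origin; a rigid steel handle stands on the cap in the lantern's y-z plane, opening clear 31 mm wide (y), 75 mm high (z 62 to 137 mm), seen through along x. Front and back serve alike.
- lantern_bar (a point): Centre of the lantern's carrying bar, the top of the handle: a round bar 7 mm thick along the lantern's y, its axis 141 mm above the underside. The bar goes into the snap hook.
- handle_legs (a point): Point midway between the handle's two upright flat legs, 8 mm below the bar's axis (133 mm above the underside), where to grip from above. Legs 12 mm wide (x), 4 mm thick (y), outer faces at y = +-19.5 mm, so 39 mm across; they run from the cap up to 144 mm.
- hook_stand: Fixed steel stand, 0.2 m tall, origin at the foot of its post on the worktop, z up: 100 mm round foot, post with clamp collar, 8 mm level arm along the stand's own -x ending in a snap hook that opens upward, in the stand's x-z plane. Arm height varies and is NOT reported: top of the hook's saddle 184 to 224 mm above the worktop; feel for it. It stays put under 20 N.
- mouth_foot (a point): Point on the worktop (stand x = -100.5 mm) straight below where the bar's axis should come down. The bar there meets the gate with its axis about 19 mm above the saddle's top, must be pressed down with about 6 to 11 N, and the gate snaps shut above it about 8 mm over the saddle; at 3.5 mm the bar sits on the saddle. Within +-2 mm along x is good; farther off it jams on gate or nose.
- nose_foot (a point): Point on the worktop (stand x = -109.5 mm) straight below the hook's nose, its front end: upright, 6 mm thick, rounded top 14 mm above the saddle's top. Underside of hook and arm: 4 mm radius bar, 8 mm below the saddle's top. To thread it, bring the handle from in front (stand -x), moving along the stand's +x, opening facing the nose.
- pivot_foot (a point): Point on the worktop (stand x = -88.5 mm) straight below the gate's pivot, which is 21 mm above the saddle's top on the hook's back shank (shank top 24 mm above the saddle). The gate, a round finger 5 mm thick and 16.5 mm long, slopes from there down and forward at 35 degrees to the nose.
- snap_gate (a joint): Opening angle of the snap hook's gate, rad: 0 shut against the nose, growing as its end is pressed down and back into the hook, at most 0.87. A spring shuts it.
- tin_a: Bystander, to be left where it stands: low round tin, 86 mm wide, 40 mm tall; origin at the centre of its underside.
- spice_a: Bystander, to be left where it stands: spice jar with red cap, 45 mm wide, 106 mm tall; origin at the centre of its underside.
- tape: Bystander, to be left where it stands: roll of tan tape, 90 mm wide, 48 mm tall; origin at the centre of its underside.
- timer: Bystander, to be left where it stands: round kitchen timer, 67 mm wide, 54 mm tall; origin at the centre of its underside.
- jar_a: Bystander, to be left where it stands: squat jam jar, 69 mm wide, 99 mm tall; origin at the centre of its underside.
- tin_b: Bystander, to be left where it stands: flat oblong tin, 63x105x24 mm; origin at the centre of its underside.
- opener: Bystander, to be left where it stands: bottle opener lying flat, 174x41x20 mm; origin at the centre of its underside.
- spice_b: Bystander, to be left where it stands: white-capped spice jar, 43 mm wide, 100 mm tall; origin at the centre of its underside.
Mind the look-alikes: they are no part of the job. What is shaped like the lantern but purple is not meant.

How it is judged (in metres and radians):
On the way, in this order (a step that is already met when the one before it is completed fails the run):
1. the lantern is lifted clear of the worktop (height (world z) of lantern above 0.03 m), for 0.2 s.
2. the lantern's carrying bar presses the gate open (value of joint snap_gate above 0.2 rad and contact force between lantern and hook_stand above 1 N), for 0.02 s.
At the end, for the whole second after the job is handed in: The lantern hangs with its carrying bar on the hook's saddle, inside the gate; the gate is shut (within 0.1 rad); the lantern's underside is at least 30 mm above the worktop, the lantern upright within 0.2 rad and at rest (slower than 0.08 m/s) (contact force between lantern and hook_saddle above 0.5 N and value of joint snap_gate below 0.1 rad and height (world z) of lantern above 0.03 m and angle between lantern's own z axis and vertical below 0.2 rad and linear speed of lantern below 0.08 m/s); the robot touches nothing.
It fails at once if the hook is loaded with more than 20 N, by the lantern or by the robot (contact force between any of lantern, the arm, the fingers and hook_stand above 20 N).
It fails at once if a bystander is shifted by more than 30 mm (distance of any of tin_a, spice_a, tape, timer, jar_a, tin_b, opener, spice_b from where it was at the start of the episode above 0.03 m).
It also fails if it takes over 58 s, if anything falls off the work surface, if the arm or the gripper's body presses on something with over 40 N, if the wrist force passes 120 N, or if a joint passes its speed limit or range.

## Working session

There is one attempt and no reset: what is moved stays moved. The work goes in short steps, Python scripts to look and compute and a shell command to move; the robot and the scene stay as the last step left them, time stands still between calls to the robot, and variables do not carry over. Pictures are saved under pics/ and viewed, at most 10 in all, crops included, and the job is handed in when it is done.

```bash
mkdir -p pics; ls
python3 - <<'E'
from cell import env, imaging
import cv2
for n in ("scene","top"):
    im=imaging.read_camera(n); cv2.imwrite(f"pics/{n}0.png",im[:,:,::-1]); print(n,imaging.get_calibration(n))
o=env.get_obs(); print({k:o[k] for k in ("time_s","tool_pos","tool_rot","force","grip_width")})
E
```

```text
pics
scene {'camera_matrix': array([[497.10426448,   0.        , 253.13082601],
       [  0.        , 497.10426448, 192.20963102],
       [  0.        ,   0.        ,   1.        ]]), 'position': array([-0.55892844,  1.06463975,  1.01111807]), 'attitude': array([  58.0452108 ,   -0.15949943, -131.11095324])}
top {'camera_matrix': array([[455.76718123,   0.        , 254.51662718],
       [  0.        , 455.76718123, 192.74899199],
       [  0.        ,   0.        ,   1.        ]]), 'position': array([-0.3689357 ,  0.33455749,  1.64006099]), 'attitude': array([ 3.00116609e+01, -2.62212746e-02, -1.02473990e+02])}
{'time_s': 0.1, 'tool_pos': array([0.17567726, 0.6253142 , 0.24055049]), 'tool_rot': array([-1.79898238e+02,  4.81502329e-03,  1.64313274e+02]), 'force': array([0.5731047 , 0.45170928, 0.39027739]), 'grip_width': 0.08710529661475365}
```

View pics/scene0.png

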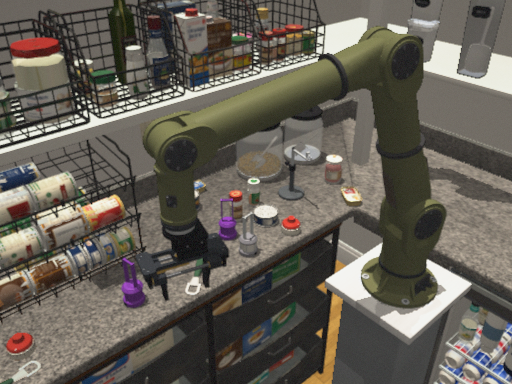

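View pics/top0.png

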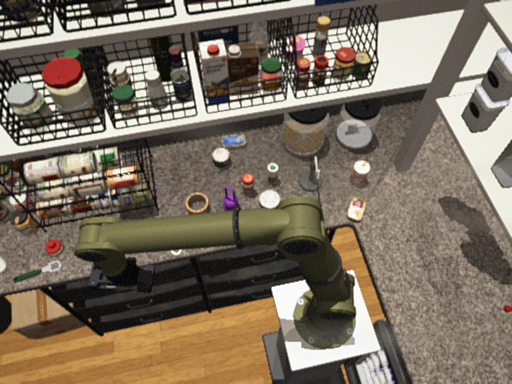

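The scene image shows the grey lantern at about (248,243), with purple look-alikes at (228,225) and (133,290). The stand's foot is at (291,193), and at (310,183) in the top image. The arm hides the lantern in the top view, so I'll enlarge crops.

Run:
```python
import cv2,numpy as np
a=cv2.imread("pics/scene0.png")[110:280,190:370]; b=cv2.imread("pics/top0.png")[125:240,180:390]
cv2.imwrite("pics/c1.png",cv2.resize(a,None,fx=3.5,fy=3.5,interpolation=cv2.INTER_CUBIC))
cv2.imwrite("pics/c2.png",cv2.resize(b,None,fx=3.5,fy=3.5,interpolation=cv2.INTER_CUBIC))
```

```text
(no output)
```

View pics/c1.png

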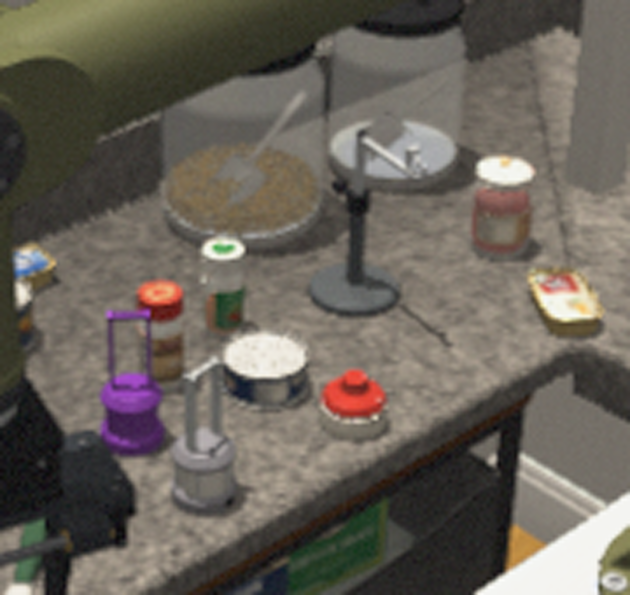

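View pics/c2.png

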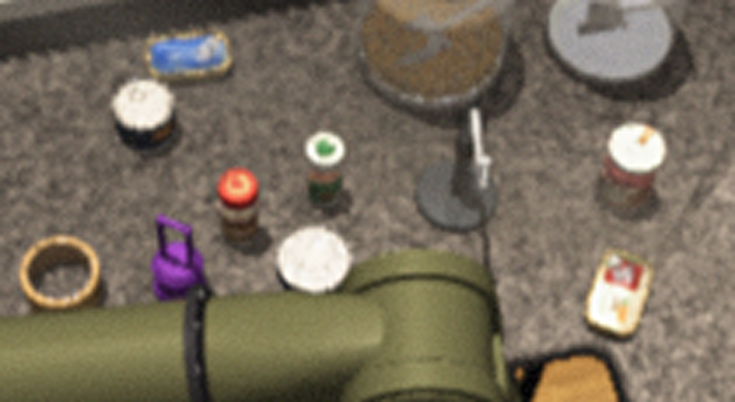

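The crops show the lantern's bar running from (187,378) to (217,364) in c1, with its base spanning columns 172–241 and its bottom at row 513. The stand arm runs from (362,135) to the hook at about (415,160) in c1, and from (475,112) to (484,180) in c2.

```bash
cat > h.py <<'E'
import numpy as np
from scipy.spatial.transform import Rotation as Ro
from cell import env, imaging
def ray(n,u,v):
    c=imaging.get_calibration(n); K=np.array(c["camera_matrix"])
    d=np.linalg.inv(K)@[u,v,1]; d=Ro.from_euler("xyz",c["attitude"],degrees=True).as_matrix()@(d*[1,-1,-1])
    return np.array(c["position"]),d
def plane(n,u,v,z):
    p,d=ray(n,u,v); return p+d*(z-p[2])/d[2]
def proj(n,X):
    c=imaging.get_calibration(n); R=Ro.from_euler("xyz",c["attitude"],degrees=True).as_matrix()
    q=np.array(c["camera_matrix"])@((R.T@(np.array(X)-c["position"]))*[1,-1,-1]); return q[:2]/q[2]
def tri(a,b):
    (p,d),(q,e)=ray("scene",*a),ray("top",*b)
    s=np.linalg.lstsq(np.c_[d,-e],q-p,rcond=None)[0]; A=p+s[0]*d;B=q+s[1]*e
    return (A+B)/2,np.linalg.norm(A-B)
c1=lambda u,v:((u+.5)/3.5-.5+190,(v+.5)/3.5-.5+110)
c2=lambda u,v:((u+.5)/3.5-.5+180,(v+.5)/3.5-.5+125)
E
python3 - <<'E'
from h import *
np.set_printoptions(precision=4,suppress=True)
print("foot",tri(c1(354,288),c2(456,194)),plane("scene",*c1(354,288),.012),plane("top",*c2(456,194),.012))
print("arm back",tri(c1(362,137),c2(475,114)),"hook",tri(c1(415,163),c2(484,180)))
print("bar",plane("scene",*c1(187,376),.141),plane("scene",*c1(217,363),.141))
for uv in((207,493),(172,488),(241,488)):print("base",plane("scene",*c1(*uv),.0))
print("cap",plane("scene",*c1(207,444),.062))
print("toolproj",proj("scene",[.176,.626,.242]))
E
```

```text
foot (array([ 0.5649, -0.1121,  0.0019]), np.float64(0.0004555115656883396)) [ 0.5539 -0.1003  0.012 ] [ 0.5589 -0.1094  0.012 ]
arm back (array([ 0.5561, -0.1081,  0.1901]), np.float64(0.007509896206659952)) hook (array([ 0.4643, -0.0898,  0.2028]), np.float64(0.007510710315272514))
bar [0.4023 0.2635 0.141 ] [0.4003 0.2304 0.141 ]
base [0.4013 0.2416 0.    ]
base [0.4281 0.2613 0.    ]
base [0.3862 0.2129 0.    ]
cap [0.3957 0.2462 0.062 ]
toolproj [184.4703 283.7554]
```

```bash
python3 - <<'E'
from h import *
np.set_printoptions(precision=3,suppress=True)
for n,uv,z in(("purple bar",(108,318),.141),("purple bar2",(150,317),.141),("purple base",(133,438),0),("red spice top",(160,295),.106),("tin",(265,355),.04),("timer",(353,400),.03),("green spice",(223,248),.1),("opener green",(30,560),.01)):
    print(n,plane("scene",*c1(*uv),z))
E
python3 -c "
from cell import env;o=env.get_obs();print(o['qpos'],o['tool_pos'])"
```

```text
purple bar [0.521 0.258 0.141]
purple bar2 [0.497 0.228 0.141]
purple base [0.512 0.241 0.   ]
red spice top [0.564 0.162 0.106]
tin [0.491 0.088 0.04 ]
timer [0.389 0.066 0.03 ]
green spice [0.599 0.049 0.1  ]
opener green [0.422 0.426 0.01 ]
[-73.50288507  18.43618566  -4.01656573  83.16847796   1.29457803
  78.54231459  -3.26011982] [0.17567726 0.6253142  0.24055049]
```

```bash
python3 -m crank '[{"x":-0.03,"y":-0.03,"turn":-0.02},{"x":-0.065,"y":-0.06,"turn":-0.04},{"x":-0.10,"y":-0.095,"turn":-0.07},{"x":-0.135,"y":-0.13,"turn":-0.1},{"x":-0.17,"y":-0.165,"turn":-0.13},{"x":-0.21,"y":-0.2,"turn":-0.16},{"x":-0.25,"y":-0.235,"turn":-0.18},{"x":-0.285,"y":-0.27,"turn":-0.2},{"x":-0.305,"y":-0.29,"turn":-0.213},{"x":-0.319,"y":-0.304,"turn":-0.213},{"x":-0.319,"y":-0.304,"turn":-0.213}]' 0.08 20
python3 - <<'E'
from h import *
import cv2
a=imaging.read_camera("scene");b=imaging.read_camera("top");cv2.imwrite("pics/s1.png",a[:,:,::-1]);cv2.imwrite("pics/t1.png",b[:,:,::-1])
A=cv2.resize(a[110:280,180:380,::-1],(700,595),interpolation=cv2.INTER_CUBIC);cv2.imwrite("pics/s1c.png",A)
B=cv2.resize(b[130:300,170:370,::-1],(700,595),interpolation=cv2.INTER_CUBIC);cv2.imwrite("pics/t1c.png",B)
E
```

```text
invalid input
```

View pics/s1c.png

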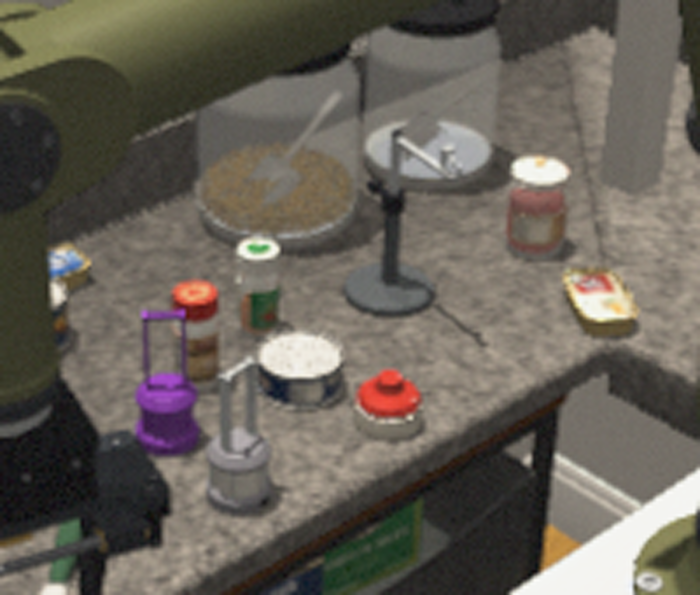

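View pics/t1c.png

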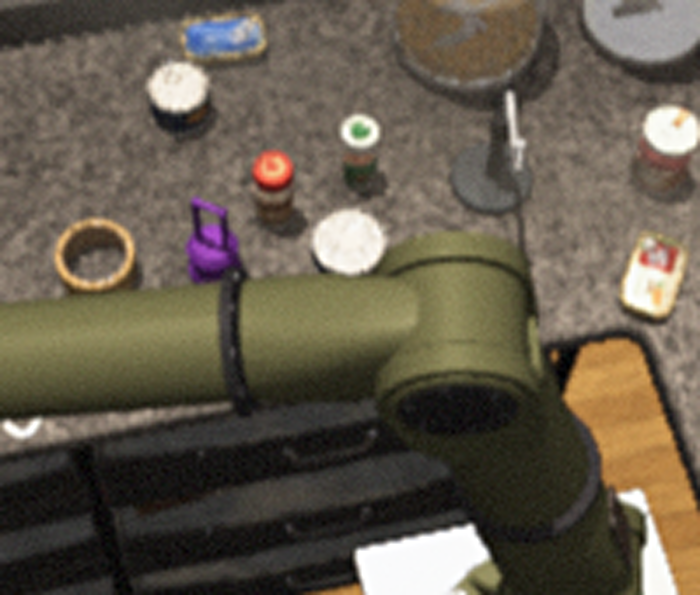

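The call was refused, probably because each row needs all four keys. The new pictures show the same scene: the lantern bar is at s1c (222,375)–(253,360), and the arm still covers it in the top view.

```bash
python3 -m crank '[{"x":-0.03,"y":-0.03,"z":0,"turn":-0.02},{"x":-0.065,"y":-0.06,"z":0,"turn":-0.04},{"x":-0.10,"y":-0.095,"z":0,"turn":-0.07},{"x":-0.135,"y":-0.13,"z":0,"turn":-0.1},{"x":-0.17,"y":-0.165,"z":0,"turn":-0.13},{"x":-0.21,"y":-0.2,"z":0,"turn":-0.16},{"x":-0.25,"y":-0.235,"z":0,"turn":-0.18},{"x":-0.285,"y":-0.27,"z":0,"turn":-0.2},{"x":-0.305,"y":-0.29,"z":0,"turn":-0.213},{"x":-0.319,"y":-0.304,"z":0,"turn":-0.213},{"x":-0.319,"y":-0.304,"z":0,"turn":-0.213}]' 0.08 20
```

```text
time_s: 1.58
tool_pos: [0.4013, 0.2455, 0.2416]
tool_rot: [180.0, 0.0, 176.3]
force: [-0.8, -0.0, 0.5]
grip_width: 0.0797
grasp_force: 0.0
```

Run:
```python
from h import *
import cv2
a=imaging.read_camera("scene");b=imaging.read_camera("top");cv2.imwrite("pics/s2.png",a[:,:,::-1]);cv2.imwrite("pics/t2.png",b[:,:,::-1])
A=cv2.resize(a[160:285,200:300,::-1],None,fx=4,fy=4,interpolation=cv2.INTER_CUBIC)
B=cv2.resize(b[150:275,195:295,::-1],None,fx=4,fy=4,interpolation=cv2.INTER_CUBIC)
cv2.imwrite("pics/m2.png",np.hstack([A,B]))
print(proj("top",[.401,.246,.141]),proj("scene",[.401,.246,.141]))
```

```text
[232.71869904 215.01338595] [247.67556463 215.12574692]
```

View pics/m2.png

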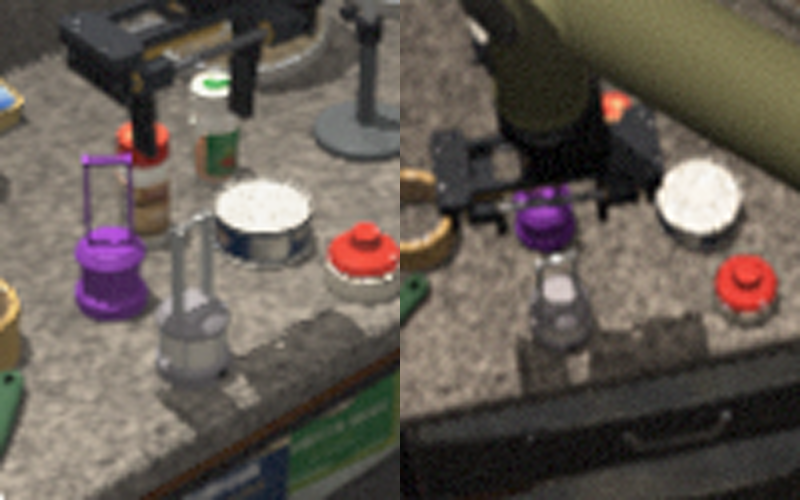

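The composite shows the bar at about (177,228)–(207,215) in the left panel and (541,263)–(573,258) in the right panel. The base centre is near (193,368) and (562,328).

Run:
```python
from h import *
np.set_printoptions(precision=4,suppress=True)
S=lambda u,v:((u+.5)/4-.5+200,(v+.5)/4-.5+160); T=lambda u,v:((u-399.5)/4-.5+195,(v+.5)/4-.5+150)
for s,t in(((177,228),(541,263)),((208,216),(573,258))):
    print(plane("scene",*S(*s),.141),plane("top",*T(*t),.141),tri(S(*s),T(*t)))
print("base",plane("scene",*S(193,367),.005),plane("top",*T(562,328),.005))
```

```text
[0.4025 0.2601 0.141 ] [0.4018 0.2565 0.141 ] (array([0.4045, 0.257 , 0.1379]), np.float64(0.002369063558018838))
[0.3992 0.2314 0.141 ] [0.4005 0.2267 0.141 ] (array([0.4037, 0.2267, 0.1361]), np.float64(0.0014549179845497642))
base [0.3951 0.2508 0.005 ] [0.3965 0.2429 0.005 ]
```

```bash
python3 -m crank '[{"x":0,"y":-0.001,"z":0.03,"turn":0},{"x":0,"y":-0.001,"z":0.06,"turn":0},{"x":0,"y":-0.001,"z":0.085,"turn":0},{"x":0,"y":-0.001,"z":0.1,"turn":0},{"x":0,"y":-0.001,"z":0.108,"turn":0},{"x":0,"y":-0.001,"z":0.108,"turn":0}]' && python3 -m crank '[{"x":0,"y":0,"z":0,"turn":0},{"x":0,"y":0,"z":0,"turn":0},{"x":0,"y":0,"z":0,"turn":0},{"x":0,"y":0,"z":0,"turn":0},{"x":0,"y":0,"z":0,"turn":0},{"x":0,"y":0,"z":0,"turn":0}]' 0.02 25
```

```text
time_s: 2.42
tool_pos: [0.4006, 0.2462, 0.1336]
tool_rot: [-180.0, -0.0, 176.5]
force: [0.6, 0.2, 0.1]
grip_width: 0.0802
grasp_force: 0.0
time_s: 3.18
tool_pos: [0.4007, 0.2461, 0.1336]
tool_rot: [180.0, 0.0, 176.5]
force: [-0.1, 1.1, 0.4]
grip_width: 0.0389
grasp_force: 25.0
```

```bash
python3 -m crank '[{"x":0,"y":0,"z":-0.01,"turn":0},{"x":0,"y":0,"z":-0.03,"turn":0},{"x":0,"y":0,"z":-0.055,"turn":0},{"x":0,"y":0,"z":-0.08,"turn":0},{"x":0,"y":0,"z":-0.1,"turn":0},{"x":0,"y":0,"z":-0.106,"turn":0},{"x":0,"y":0,"z":-0.106,"turn":0},{"x":0,"y":0,"z":-0.106,"turn":0}]'
python3 - <<'E'
from h import *
import cv2
s=np.mean([imaging.read_camera("scene")for _ in range(4)],0);t=np.mean([imaging.read_camera("top")for _ in range(4)],0)
np.savez("pics/h.npz",s=s,t=t)
f=lambda a,x,y,w,h,k:cv2.resize(np.clip(a[y:y+h,x:x+w,::-1],0,255).astype(np.uint8),None,fx=k,fy=k,interpolation=cv2.INTER_CUBIC)
A=f(s,270,130,50,75,8);B=f(t,290,145,50,75,8)
cv2.imwrite("pics/m3.png",np.hstack([A,B]))
E
```

```text
time_s: 4.18
tool_pos: [0.4001, 0.2455, 0.2386]
tool_rot: [-179.9, -0.1, 176.5]
force: [-0.8, 0.6, -2.1]
grip_width: 0.0393
grasp_force: 25.0
```

View pics/m3.png

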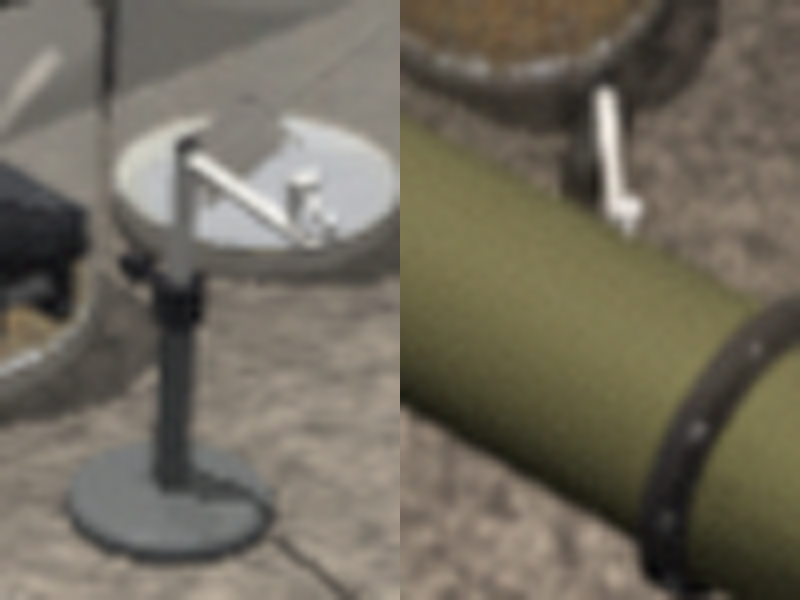

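The left panel of m3 shows the arm line from (190,152) to (315,240), the shank top at (302,176), the nose top near (327,212) and the foot centre at (170,497). In the right panel the arm starts at (604,92) and the shank top is at (630,206). I'll fit the stand pose to these points.

```bash
cat > fit.py <<'E'
from h import *
from scipy.optimize import least_squares
np.set_printoptions(precision=4,suppress=True)
S=lambda u,v:((u+.5)/8-.5+270,(v+.5)/8-.5+130); T=lambda u,v:((u-399.5)/8-.5+290,(v+.5)/8-.5+145)
# cam, px, stand x, z fn
P=[("scene",S(170,497),0,lambda s:.010),("top",c2(456,194),0,lambda s:.010),
("scene",S(190,154),0,lambda s:s-.004),("top",T(604,93),0,lambda s:s-.002),
("scene",S(302,178),-.0885,lambda s:s+.023),("top",T(630,206),-.0885,lambda s:s+.023),
("scene",S(327,213),-.1095,lambda s:s+.013),("scene",S(316,241),-.110,lambda s:s-.006)]
def w(p,x,z): return [p[0]+x*np.cos(p[2]),p[1]+x*np.sin(p[2]),z]
f=lambda p:np.concatenate([proj(c,w(p,x,z(p[3])))-uv for c,uv,x,z in P])
r=least_squares(f,[.56,-.108,-.19,.2],loss="soft_l1")
p=r.x;print(p,np.degrees(p[2]));print(f(p).reshape(-1,2))
for x in(-.1095,-.1005,-.0885):print(x,w(p,x,0))
E
python3 fit.py
```

```text
[ 0.561  -0.1094 -0.2221  0.1961] -12.72377675144329
[[ 0.3443 -0.8815]
 [-0.1897 -0.1584]
 [ 0.0153 -0.6541]
 [-0.2821 -1.3709]
 [ 0.0389 -0.4014]
 [-1.2805  0.3349]
 [ 0.1296  0.2806]
 [ 1.2352  1.6981]]
-0.1095 [np.float64(0.4541732144855286), np.float64(-0.08528163971095776), 0]
-0.1005 [np.float64(0.4629522035339352), np.float64(-0.08726389884839583), 0]
-0.0885 [np.float64(0.474657522265144), np.float64(-0.08990691103164658), 0]
```

```bash
python3 -m crank '[{"x":-0.01,"y":-0.02,"z":0,"turn":0.01},{"x":-0.022,"y":-0.055,"z":0,"turn":0.03},{"x":-0.036,"y":-0.09,"z":0.002,"turn":0.05},{"x":-0.048,"y":-0.125,"z":0.004,"turn":0.07},{"x":-0.056,"y":-0.16,"z":0.006,"turn":0.09},{"x":-0.056,"y":-0.195,"z":0.006,"turn":0.11},{"x":-0.053,"y":-0.23,"z":0.006,"turn":0.13},{"x":-0.048,"y":-0.265,"z":0.006,"turn":0.15},{"x":-0.043,"y":-0.295,"z":0.006,"turn":0.16},{"x":-0.039,"y":-0.315,"z":0.006,"turn":0.16},{"x":-0.039,"y":-0.321,"z":0.006,"turn":0.16},{"x":-0.039,"y":-0.321,"z":0.006,"turn":0.16}]'
python3 - <<'E'
from h import *
import cv2
s=np.mean([imaging.read_camera("scene")for _ in range(4)],0);t=np.mean([imaging.read_camera("top")for _ in range(4)],0)
np.savez("pics/h2.npz",s=s,t=t)
f=lambda a,x,y,w,h,k:cv2.resize(np.clip(a[y:y+h,x:x+w,::-1],0,255).astype(np.uint8),None,fx=k,fy=k,interpolation=cv2.INTER_CUBIC)
A=f(s,265,120,100,100,4);B=f(t,265,140,100,100,4)
cv2.imwrite("pics/m4.png",np.hstack([A,B]))
o=env.get_obs();print(o["tool_pos"],o["tool_rot"],o["force"])
X=o["tool_pos"]+[0,0,.0075];print([proj(c,X)-q for c,q in(("scene",(265,120)),("top",(265,140)))])
E
```

```text
time_s: 6.08
tool_pos: [0.4203, -0.0766, 0.2336]
tool_rot: [180.0, 0.0, 167.4]
force: [0.7, 1.3, -1.3]
grip_width: 0.0395
grasp_force: 25.0
[ 0.42014432 -0.07651299  0.23347507] [-1.79989494e+02 -7.64716597e-03  1.67397889e+02] [-0.10245266 -0.21730053 -2.19868585]
[array([51.78045965, 32.45867297]), array([53.46199562, 40.47673948])]
```

View pics/m4.png

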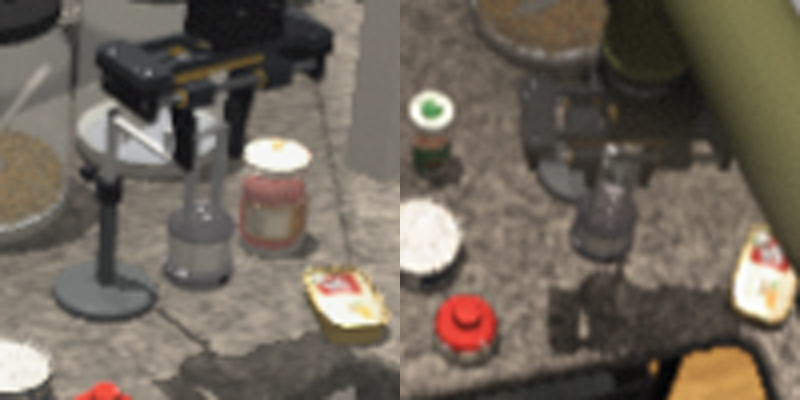

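The lantern hangs upright in the gripper with its handle facing the hook. I'll feel for the nose's front face first to fix x, so I'm lowering the bar to nose height and creeping forward.

```bash
python3 -m crank '[{"x":0,"y":-0.001,"z":0.01,"turn":0},{"x":0,"y":-0.001,"z":0.03,"turn":0},{"x":-0.005,"y":-0.001,"z":0.039,"turn":0},{"x":-0.012,"y":-0.001,"z":0.039,"turn":0},{"x":-0.018,"y":-0.001,"z":0.039,"turn":0},{"x":-0.022,"y":-0.001,"z":0.039,"turn":0},{"x":-0.022,"y":-0.001,"z":0.039,"turn":0},{"x":-0.022,"y":-0.001,"z":0.039,"turn":0}]'; for i in 1 ; do python3 -m crank '[{"x":-0.001,"y":0,"z":0,"turn":0},{"x":-0.002,"y":0,"z":0,"turn":0},{"x":-0.002,"y":0,"z":0,"turn":0}]'; python3 -m crank '[{"x":-0.001,"y":0,"z":0,"turn":0},{"x":-0.001,"y":0,"z":0,"turn":0}]';python3 -m crank '[{"x":-0.001,"y":0,"z":0,"turn":0},{"x":-0.001,"y":0,"z":0,"turn":0}]'; done
```

```text
time_s: 7.48
tool_pos: [0.4413, -0.0827, 0.1946]
tool_rot: [180.0, 0.0, 167.3]
force: [0.1, 0.3, -1.7]
grip_width: 0.039
grasp_force: 25.0
time_s: 7.85
tool_pos: [0.4433, -0.0832, 0.1946]
tool_rot: [180.0, 0.0, 167.4]
force: [0.5, -1.5, -1.7]
grip_width: 0.0391
grasp_force: 25.0
time_s: 8.1
tool_pos: [0.4443, -0.0834, 0.1945]
tool_rot: [180.0, 0.0, 167.4]
force: [-1.0, -0.3, -1.6]
grip_width: 0.0395
grasp_force: 25.0
time_s: 8.35
tool_pos: [0.4453, -0.0836, 0.1946]
tool_rot: [180.0, 0.0, 167.4]
force: [-0.6, 0.3, -1.6]
grip_width: 0.0393
grasp_force: 25.0
```

```bash
python3 -m crank '[{"x":-0.001,"y":0,"z":0,"turn":0},{"x":-0.001,"y":0,"z":0,"turn":0}]'; python3 -m crank '[{"x":-0.001,"y":0,"z":0,"turn":0},{"x":-0.001,"y":0,"z":0,"turn":0}]' |grep -E "pos|force:"
```

```text
time_s: 8.6
tool_pos: [0.4463, -0.0838, 0.1946]
tool_rot: [180.0, 0.0, 167.4]
force: [0.4, 0.6, -1.6]
grip_width: 0.0394
grasp_force: 25.0
tool_pos: [0.4468, -0.0839, 0.1944]
force: [-1.2, 1.0, -1.2]
grasp_force: 25.0
```

```bash
python3 -m crank '[{"x":-0.001,"y":0,"z":0,"turn":0},{"x":-0.001,"y":0,"z":0,"turn":0}]' |grep -E "pos|force:"
```

```text
tool_pos: [0.4473, -0.084, 0.1943]
force: [-4.4, 1.0, 0.2]
grasp_force: 25.0
```

Contact with the nose came at TCP x of about 0.4467, so the mouth is at about (0.4618, -0.0873), 14 mm ahead of the present command. Next: back off, rise, then go over the nose.

```bash
python3 -m crank '[{"x":0.004,"y":0,"z":0,"turn":0},{"x":0.006,"y":0,"z":-0.01,"turn":0},{"x":0.006,"y":0,"z":-0.03,"turn":0},{"x":0.004,"y":0,"z":-0.034,"turn":0},{"x":-0.003,"y":0,"z":-0.034,"turn":0},{"x":-0.009,"y":0,"z":-0.034,"turn":0},{"x":-0.014,"y":0,"z":-0.034,"turn":0},{"x":-0.014,"y":0,"z":-0.034,"turn":0},{"x":-0.014,"y":0,"z":-0.034,"turn":0}]'
```

```text
time_s: 10.22
tool_pos: [0.4616, -0.0873, 0.2283]
tool_rot: [-180.0, -0.0, 167.3]
force: [-0.0, -0.6, -0.7]
grip_width: 0.0392
grasp_force: 25.0
```

```bash
python3 -m crank '[{"x":0,"y":0,"z":0.003,"turn":0},{"x":0,"y":0,"z":0.006,"turn":0},{"x":0,"y":0,"z":0.009,"turn":0},{"x":0,"y":0,"z":0.01,"turn":0},{"x":0,"y":0,"z":0.011,"turn":0},{"x":0,"y":0,"z":0.011,"turn":0}]' |grep -E "pos|force:"; python3 -m crank '[{"x":0,"y":0,"z":0.001,"turn":0},{"x":0,"y":0,"z":0.002,"turn":0},{"x":0,"y":0,"z":0.002,"turn":0}]' |grep -E "pos|force:"; python3 -m crank '[{"x":0,"y":0,"z":0.001,"turn":0},{"x":0,"y":0,"z":0.002,"turn":0},{"x":0,"y":0,"z":0.002,"turn":0}]' |grep -E "pos|force:"
```

```text
tool_pos: [0.4618, -0.0873, 0.2176]
force: [0.8, -0.5, -1.2]
grasp_force: 25.0
tool_pos: [0.4617, -0.0873, 0.2154]
force: [-0.3, -0.1, -1.6]
grasp_force: 25.0
tool_pos: [0.4617, -0.0873, 0.2134]
force: [-0.9, 0.1, -2.3]
grasp_force: 25.0
```

```bash
python3 -m crank '[{"x":0,"y":0,"z":0.001,"turn":0},{"x":0,"y":0,"z":0.002,"turn":0},{"x":0,"y":0,"z":0.002,"turn":0}]' |grep -E "pos|force:"; python3 -m crank '[{"x":0,"y":0,"z":0.001,"turn":0},{"x":0,"y":0,"z":0.002,"turn":0},{"x":0,"y":0,"z":0.002,"turn":0}]' |grep -E "pos|force:"
```

```text
tool_pos: [0.4617, -0.0873, 0.2115]
force: [-0.5, 0.1, -3.0]
grasp_force: 25.0
tool_pos: [0.4618, -0.0873, 0.2095]
force: [-0.3, -0.0, -1.8]
grasp_force: 25.0
```

Still free at bar height 0.217; continuing in small steps.

```bash
python3 -m crank '[{"x":0,"y":0,"z":0.001,"turn":0},{"x":0,"y":0,"z":0.002,"turn":0},{"x":0,"y":0,"z":0.002,"turn":0}]' |grep -E "pos|force:"; python3 -m crank '[{"x":0,"y":0,"z":0.001,"turn":0},{"x":0,"y":0,"z":0.001,"turn":0}]' |grep -E "pos|force:"; python3 -m crank '[{"x":0,"y":0,"z":0.001,"turn":0},{"x":0,"y":0,"z":0.001,"turn":0}]' |grep -E "pos|force:"
```

```text
tool_pos: [0.4618, -0.0873, 0.2075]
force: [-1.2, 0.3, -2.0]
grasp_force: 25.0
tool_pos: [0.4618, -0.0873, 0.2065]
force: [0.1, -0.2, -1.3]
grasp_force: 25.0
tool_pos: [0.462, -0.0873, 0.2061]
force: [-2.1, 1.0, 2.3]
grasp_force: 25.0
```

```bash
python3 -m crank '[{"x":0,"y":0,"z":0.001,"turn":0},{"x":0,"y":0,"z":0.001,"turn":0}]' |grep -E "pos|force:"; python3 -m crank '[{"x":0,"y":0,"z":0.001,"turn":0},{"x":0,"y":0,"z":0.001,"turn":0}]' |grep -E "pos|force:"
```

```text
tool_pos: [0.4623, -0.0874, 0.2054]
force: [-1.1, 0.0, 5.7]
grasp_force: 25.0
tool_pos: [0.4623, -0.0875, 0.2046]
force: [-2.7, -0.0, 6.5]
grasp_force: 25.0
```

```bash
python3 -m crank '[{"x":0,"y":0,"z":0.001,"turn":0},{"x":0,"y":0,"z":0.001,"turn":0}]' |grep -E "pos|force:"; python3 -m crank '[{"x":0,"y":0,"z":0.001,"turn":0},{"x":0,"y":0,"z":0.001,"turn":0}]' |grep -E "pos|force:"
```

```text
tool_pos: [0.4623, -0.0875, 0.2037]
force: [-2.1, -0.7, 7.3]
grasp_force: 25.0
tool_pos: [0.462, -0.0876, 0.2026]
force: [-3.0, -0.7, 7.7]
grasp_force: 25.0
```

```bash
python3 -m crank '[{"x":0,"y":0,"z":0.001,"turn":0},{"x":0,"y":0,"z":0.001,"turn":0}]' |grep -E "pos|force:"; python3 -m crank '[{"x":0,"y":0,"z":0.001,"turn":0},{"x":0,"y":0,"z":0.001,"turn":0}]' |grep -E "pos|force:"
```

```text
tool_pos: [0.4618, -0.0876, 0.2014]
force: [-4.2, 0.2, 6.1]
grasp_force: 25.0
tool_pos: [0.4614, -0.0876, 0.2002]
force: [-3.9, -0.5, 6.6]
grasp_force: 25.0
```

```bash
python3 -m crank '[{"x":0,"y":0,"z":0.001,"turn":0},{"x":0,"y":0,"z":0.001,"turn":0}]' |grep -E "pos|force:"; python3 -m crank '[{"x":0,"y":0,"z":0.001,"turn":0},{"x":0,"y":0,"z":0.001,"turn":0}]' |grep -E "pos|force:"
```

```text
tool_pos: [0.4613, -0.0876, 0.1991]
force: [-3.6, -0.0, 6.2]
grasp_force: 25.0
tool_pos: [0.461, -0.0876, 0.1979]
force: [-6.3, 0.3, 5.9]
grasp_force: 25.0
```

```bash
python3 -m crank '[{"x":0,"y":0,"z":0.001,"turn":0},{"x":0,"y":0,"z":0.001,"turn":0}]' |grep -E "pos|force:"; python3 -m crank '[{"x":0,"y":0,"z":0.001,"turn":0},{"x":0,"y":0,"z":0.001,"turn":0}]' |grep -E "pos|force:"
```

```text
tool_pos: [0.4609, -0.0876, 0.1968]
force: [-4.6, -0.3, 5.2]
grasp_force: 25.0
tool_pos: [0.4604, -0.0875, 0.1955]
force: [-4.9, -1.0, 3.4]
grasp_force: 25.0
```

```bash
python3 -m crank '[{"x":0,"y":0,"z":0.001,"turn":0},{"x":0,"y":0,"z":0.001,"turn":0}]' |grep -E "pos|force:"; python3 -m crank '[{"x":0,"y":0,"z":0.001,"turn":0},{"x":0,"y":0,"z":0.001,"turn":0}]' |grep -E "pos|force:"
```

```text
tool_pos: [0.4594, -0.0874, 0.1935]
force: [-6.6, -1.0, 0.2]
grasp_force: 25.0
tool_pos: [0.461, -0.0873, 0.1927]
force: [0.8, 0.3, -2.5]
grasp_force: 25.0
```

```bash
python3 -m crank '[{"x":0,"y":0,"z":0.001,"turn":0},{"x":0,"y":0,"z":0.001,"turn":0}]' |grep -E "pos|force:"; python3 -m crank '[{"x":0,"y":0,"z":0.001,"turn":0},{"x":0,"y":0,"z":0.001,"turn":0}]' |grep -E "pos|force:"
```

```text
tool_pos: [0.4621, -0.0873, 0.1925]
force: [-0.1, -1.0, -1.6]
grasp_force: 25.0
tool_pos: [0.4619, -0.0873, 0.1915]
force: [-0.2, 0.0, -1.8]
grasp_force: 25.0
```

The gate has snapped shut: the force fell back to the free-hanging value. Lowering onto the saddle.

```bash
python3 -m crank '[{"x":0,"y":0,"z":0.0005,"turn":0},{"x":0,"y":0,"z":0.001,"turn":0},{"x":0,"y":0,"z":0.001,"turn":0}]' |grep -E "pos|force:"; python3 -m crank '[{"x":0,"y":0,"z":0.0005,"turn":0},{"x":0,"y":0,"z":0.0005,"turn":0}]' |grep -E "pos|force:"
```

```text
tool_pos: [0.4618, -0.0873, 0.1905]
force: [0.2, 0.4, -1.6]
grasp_force: 25.0
tool_pos: [0.4619, -0.0873, 0.1901]
force: [0.8, 0.3, -1.3]
grasp_force: 25.0
```

```bash
python3 -m crank '[{"x":0,"y":0,"z":0.0005,"turn":0},{"x":0,"y":0,"z":0.0005,"turn":0}]' |grep -E "pos|force:"; python3 -m crank '[{"x":0,"y":0,"z":0.0005,"turn":0},{"x":0,"y":0,"z":0.0005,"turn":0}]' |grep -E "pos|force:"
```

```text
tool_pos: [0.4619, -0.0873, 0.1898]
force: [-0.5, 0.2, 0.5]
grasp_force: 25.0
tool_pos: [0.462, -0.0873, 0.1896]
force: [-2.4, -0.1, 5.2]
grasp_force: 25.0
```

```bash
python3 -m crank '[{"x":0,"y":0,"z":-0.0006,"turn":0},{"x":0,"y":0,"z":-0.0006,"turn":0}]' |grep -E "pos|force:"; python3 -m crank '[{"x":0,"y":0,"z":0,"turn":0},{"x":0,"y":0,"z":0,"turn":0},{"x":0,"y":0,"z":0,"turn":0},{"x":0,"y":0,"z":0,"turn":0},{"x":0,"y":0,"z":0,"turn":0},{"x":0,"y":0,"z":0,"turn":0}]' 0.065; python3 -m crank '[{"x":0,"y":0,"z":-0.01,"turn":0},{"x":0,"y":0,"z":-0.03,"turn":0},{"x":0,"y":0,"z":-0.05,"turn":0},{"x":0,"y":0,"z":-0.08,"turn":0},{"x":0,"y":0,"z":-0.11,"turn":0},{"x":0,"y":0,"z":-0.13,"turn":0},{"x":0,"y":0,"z":-0.13,"turn":0},{"x":0,"y":0,"z":-0.13,"turn":0}]'
python3 - <<'E'
from h import *
import cv2
s=np.mean([imaging.read_camera("scene")for _ in range(2)],0);s2=np.mean([imaging.read_camera("scene")for _ in range(3)],0);t=np.mean([imaging.read_camera("top")for _ in range(3)],0)
print(np.abs(s-s2)[120:220,265:365].mean(),np.abs(s-s2)[220:320,265:365].mean())
f=lambda a,x,y,w,h,k:cv2.resize(np.clip(a[y:y+h,x:x+w,::-1],0,255).astype(np.uint8),None,fx=k,fy=k,interpolation=cv2.INTER_CUBIC)
cv2.imwrite("pics/m5.png",np.hstack([f(s2,275,120,65,85,6),f(t,285,140,65,85,6)]))
E
```

```text
tool_pos: [0.462, -0.0873, 0.1897]
force: [-0.7, -0.5, 3.3]
grasp_force: 25.0
time_s: 18.98
tool_pos: [0.4618, -0.0873, 0.1897]
tool_rot: [180.0, 0.0, 167.4]
force: [0.5, -0.4, 0.5]
grip_width: 0.0649
grasp_force: 0.0
time_s: 19.98
tool_pos: [0.4615, -0.0873, 0.319]
tool_rot: [-180.0, -0.0, 167.3]
force: [-0.6, -0.7, 0.3]
grip_width: 0.0649
grasp_force: 0.0
1.17495 1.4642555555555556
```

View pics/m5.png

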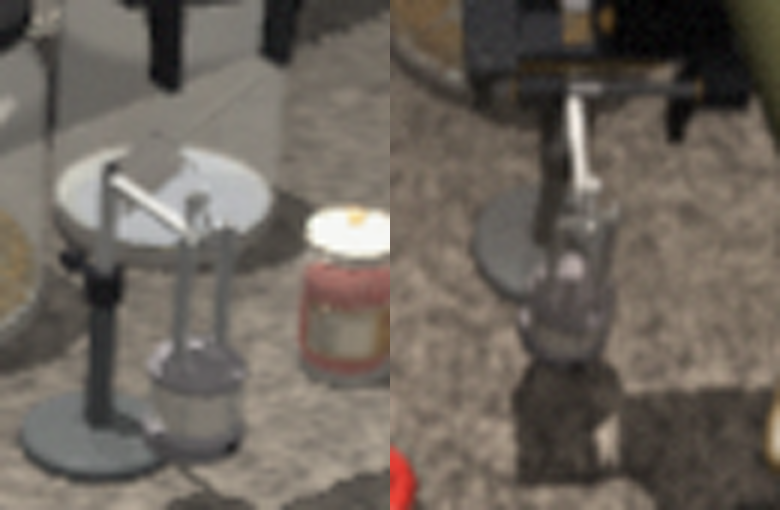

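The lantern hangs from the hook at (200,225) in the left panel, upright and clear of the table, with the gripper well above. I'll wait two seconds for any swing to die down, then hand in.

```bash
python3 -m crank '[{"x":0,"y":0,"z":0,"turn":0},{"x":0,"y":0,"z":0,"turn":0},{"x":0,"y":0,"z":0,"turn":0},{"x":0,"y":0,"z":0,"turn":0},{"x":0,"y":0,"z":0,"turn":0},{"x":0,"y":0,"z":0,"turn":0},{"x":0,"y":0,"z":0,"turn":0},{"x":0,"y":0,"z":0,"turn":0},{"x":0,"y":0,"z":0,"turn":0},{"x":0,"y":0,"z":0,"turn":0},{"x":0,"y":0,"z":0,"turn":0},{"x":0,"y":0,"z":0,"turn":0}]' >/dev/null; python3 -m crank '[{"x":0,"y":0,"z":0,"turn":0},{"x":0,"y":0,"z":0,"turn":0},{"x":0,"y":0,"z":0,"turn":0},{"x":0,"y":0,"z":0,"turn":0}]' | head -1; python3 -c "
from cell import env;print(env.sign_off())"
```

```text
time_s: 22.38
the job is handed in; nothing more can be done
None
```

I hung the lantern on the snap hook and handed the job in at about 22 s: the gate gave and snapped shut (judged by force), the last picture shows it upright and clear of the worktop, the measured press was about 10 N, and no verdict came back.

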